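# Draw the measuring rule out of the fly-tying tray

### The arm

A 6-joint arm with a two-finger parallel gripper is mounted at the origin on the work surface. World frame = base frame: x ahead of the robot, y to its left, z up, the work surface at z = 0. Lengths are in m, angles in degrees, forces in N, time in s.
With the tool pointing down it reaches from about 0.3 to 0.75 m from the base axis. Payload 8.5 kg.
Tool frame: the origin (TCP) lies at the very end of the fingers, on their centre line; the grasp point (between the pads) lies 19 mm behind it (env.pinch_z is the distance from the TCP to the grasp point, in m); z points along the fingers, y is the line along which they close (so a half turn about z gives the same grasp; the last joint's range is limited). The gripper opens to 85 mm and grips with 20 to 120 N. Pads are 22 mm wide; open, the fingers measure 114 mm over their backs; the gripper's body (76 mm by 85 mm) begins 54 mm behind the grasp point. The pads swing forward as they close: fully open they stand 13 mm farther back than shut.
Start: joints at [61.404, 21.807, 74.336, -0, 83.858, -12.336], TCP at [0.154, 0.528, 0.231] pointing down, gripper open.
Joint ranges: [-178.18, 178.18], [-50.72, 133.34], [12.68, 142.11], [-81.47, 261.47], [9.98, 163.14], [-165.26, 165.26]. Speed limits (degrees/s): [136.94, 136.94, 180, 180, 180, 180].

### API

Orientations are given as a 3x3 rotation matrix whose columns are the frame's x, y, z axes.
In Python, from rig import env, viewer gives the robot as it stands.
- The arm moves only by the tool drive_tool, never from a script. Its argument "series" is a list of rows, each a list of 3 entries, a list of its own where there are three numbers: the shift along the tool's x, y, z in m, then the turn about the tool's z in degrees, then the finger opening in m, from 0 to 0.0854. A call has 1 to 20 rows; each row is the pose to reach, as a shift and turn from the pose commanded when the call began, along the tool's axes at that moment; what a row does not reach only later rows make up. A row lasts 1/10 s, in which the tool goes at most 50 mm and 8.59 degrees, less where a joint would pass 70% of its speed; a pose out of reach is approached as far as the arm can. A call with a gripper value outside its range is refused whole. The fingers move at their own pace and stop on an object; "newtons" is the grip in N (left out, the last holds). Time passes only in rows, so rows that repeat a pose let the fingers close. It gives the time, the measured TCP pose, the force, the opening and the grip force at its end, in the units of the state.
- env.observe(): the state, without advancing time (a new reading comes with each control period).
- viewer.get_image(name): name is "side" or "top"; returns a dict with "img" (384x512x3 uint8, red, green, blue), "depth" (384x512 float32, m along the optical axis (not along the pixel's ray), 0 where there is no reading), "camera_matrix" (3x3 intrinsics, pixels), "distortion" ([k1, k2, p1, p2, k3] as OpenCV has them; the pictures are not rectified), "rvec" (rotation vector, rad) and "tvec" (3), from world to camera coordinates, as OpenCV has them. Camera axes: x right, y down, z forward; pixel columns grow to the right and rows downward; lengths in m; the calibration is good to about 2 mm. A picture is of the moment at which its call begins.
- env.close_job(): hands the job in; it is judged then, once.
The state is a dict: "time_s": time; "q": joint angles; "qvel": joint speeds; "joint_efforts": joint torques, N m; "position": TCP position; "tool_rot": TCP orientation; "ft_force": force on the tool from outside, world axes, zero at the start; "wrist_torque": the same for the moment, N m; "grip_width": finger opening in m; "gripper_force": force on a finger pad.
Only numpy, scipy, OpenCV 4.12 (cv2) and the standard library are available. Lean on these libraries where they do the work, as an engineer would, in place of code of your own. Each camera call takes 0.05 s, during which the arm holds its last target. There are 200 camera calls.

### The job

The yellow measuring rule lies in the wooden tool tray with both ends under the covers, and it is longer than the opening. Take hold of it, tilt it and draw it up through the opening one end first, without forcing it hard against the tray or disturbing the other things on the bench. Finish still holding the rule in the gripper, level and still, about a hand's width above the opening and touching nothing else.

Things in the scene. Friction and masses are not known exactly. Their poses are not given: they have to be found in the camera images.
- rule: straight wooden rule, yellow with brass ends and black marks: a bar 18 mm wide (its x), 220 mm long (its y), 14 mm high (its z), about 60 g. Origin: centre of its underside. Starts flat on the tray's two rests, its length within 7 degrees of the tray's y, its middle off the opening's by up to 25 mm along the tray's y and 12 mm along x
- rule_end_a (a point): middle of the rule's end face at its +y end (110 mm from its middle, 7 mm above its underside)
- rule_end_b (a point): middle of the rule's end face at its -y end (110 mm from its middle, 7 mm above its underside)
- tray: light-wood tray fixed to the bench, 210 (its x) x 370 (its y) x 60 mm high; origin: centre of its underside, z up. Floor 6 mm thick, walls 6 mm (inner length along y 358 mm). On the floor two dark cross rests, 6 mm wide, across the tray at y = -73 and +73 mm, tops 18 mm above the bench. A fixed cover closes its top (underside 54, top 60 mm above the bench) except for the opening
- opening (a point): centre of the rectangular opening in the middle of the tray's cover, 170 mm (tray's x) by 140 mm (tray's y); the point lies at the cover's top face, 60 mm above the bench. At both y ends the space under the cover is a hollow pocket 109 mm long
- spool_black: loose thread spool, black thread, white flanges, 32 mm across, 40 mm high, standing left of the tray; leave alone. Origin at the centre of its underside
- spool_yellow: loose thread spool, yellow thread, white flanges, 32 mm across, 40 mm high, left of the tray; leave alone. Origin at the centre of its underside
- stacker: loose brass hair stacker, 38 mm across, 80 mm high, standing left of the tray; leave alone. Origin at the centre of its underside
- fly_box: loose closed green box, 100 x 130 x 32 mm, left of the tray, nearer the robot; leave alone. Origin at the centre of its underside
- cement: loose small amber jar with black cap, 36 mm across, 60 mm high, right of the tray; leave alone. Origin at the centre of its underside
- mug: loose blue mug, 80 mm across, 90 mm high, at the right; leave alone. Origin at the centre of its underside
Things that resemble listed ones, but are neither listed nor needed, are in the scene too. Of the things like the rule, leave any that is grey or pink; of the rest the larger one is meant.

How it is judged:
By the outcome, as a careful person would: the job done as asked, in the order asked, and still so for the second after the job is handed in, while the arm keeps its last pose, push and grip.
It also fails if it takes over 40 s, if anything falls off the work surface, if the arm or the gripper's body presses on something with over 40 N, if the wrist force passes 120 N, or if a joint passes its speed limit or range.

## Working session

There is one attempt and no reset: what is moved stays moved. The work goes in short steps, Python scripts to look and compute and a tool call to move; the robot and the scene stay as the last step left them, time stands still between calls to the robot, and variables do not carry over. Pictures are saved under pics/ and viewed, at most 10 in all, crops included, and the job is handed in when it is done.

Besides the shell and the picture viewer there is one more tool, called after "Request:" by a JSON object that holds its "op" and its "data". drive_tool: Moves the arm, as the interface text tells. Its arguments: {"type":"object","properties":{"series":{"type":"array"},"newtons":{"type":"number"}},"required":["series"]}

```bash
ls; mkdir -p pics; cat > h.py <<'E'
import numpy as np, cv2
from rig import env, viewer
def shot(n):
    d=viewer.get_image(n); d['R']=cv2.Rodrigues(np.array(d['rvec'],float))[0]; return d
def world(d,u,v,z=None):
    K=np.array(d['camera_matrix'],float); D=np.array(d['distortion'],float)
    p=cv2.undistortPoints(np.array([[[u,v]]],float),K,D)[0,0]; r=np.array([p[0],p[1],1.])
    R=d['R'];t=np.array(d['tvec'],float).ravel()
    if z is None: return R.T@(r*d['depth'][int(round(v)),int(round(u))]-t)
    c=-R.T@t; w=R.T@r; return c+w*(z-c[2])/w[2]
def save(d,name,box=None,s=1.5):
    im=d['img'][...,::-1]
    if box: im=im[box[1]:box[3],box[0]:box[2]]
    cv2.imwrite('pics/'+name,cv2.resize(im,None,fx=s,fy=s,interpolation=cv2.INTER_CUBIC))
E
python3 - <<'E'
from h import *
for n in('top','side'):
    d=shot(n);save(d,n+'0.png');np.save(n+'0.npy',d,allow_pickle=True); print(-d['R'].T@np.ravel(d['tvec']))
print(env.observe(),env.pinch_z)
E
```

```text
pics
[0.39317722 0.01043433 1.40140595]
[0.07771769 1.09208041 0.76961874]
{'time_s': 0.1, 'q': array([ 6.14038655e+01,  2.18384554e+01,  7.43792125e+01,  9.95489459e-04,
        8.38598711e+01, -1.23350236e+01]), 'qvel': array([-0.00519113, -0.04644395, -0.24550461, -0.08425598, -0.0043644 ,
        0.01839338]), 'joint_efforts': array([ 3.29792900e-03, -4.49214506e+01, -2.31657994e+01, -2.69005886e-04,
        3.69127578e-03, -6.66253655e-06]), 'position': array([0.1538688 , 0.52776095, 0.23076816]), 'tool_rot': array([[-9.59994946e-01,  2.80016542e-01, -6.62905973e-04],
       [ 2.80017160e-01,  9.59994270e-01, -1.17995858e-03],
       [ 3.05978014e-04, -1.31837932e-03, -9.99999084e-01]]), 'ft_force': array([-0.41401844,  0.5619897 ,  0.63971301]), 'wrist_torque': array([0.01037997, 0.02767003, 0.00073509]), 'gripper_force': 0.0, 'grip_width': 0.08544674008911819} 0.0187
```

View pics/top0.png

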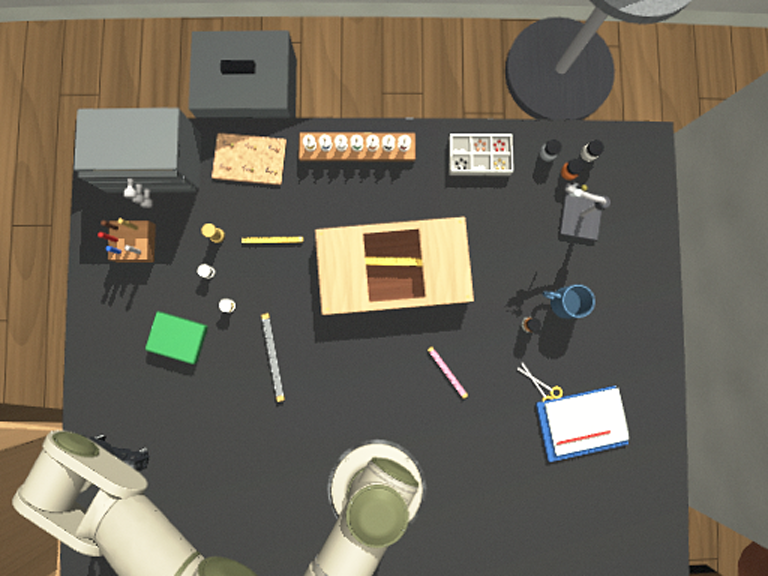

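View pics/side0.png

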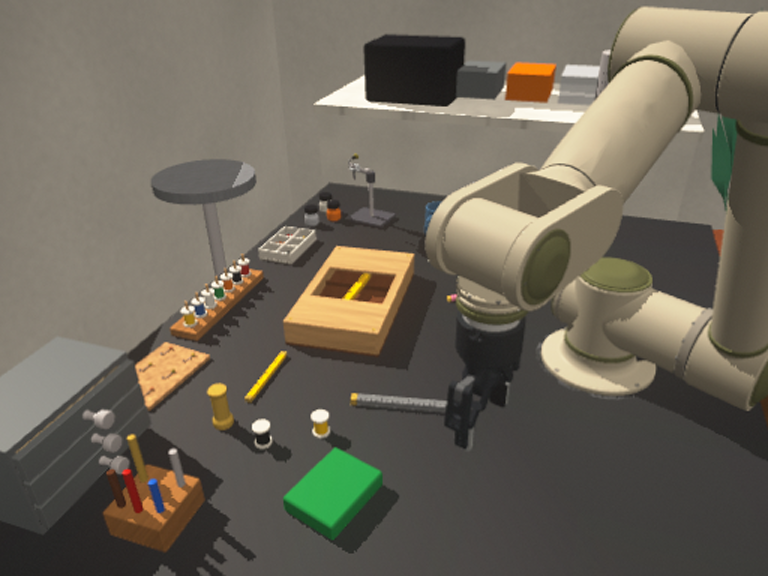

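The candidates in the top view (768-px frame) are:
- Yellow rule in the tray at (393,262), which is the larger one.
- Short yellow rule on the bench at (272,240).
- Grey rule at (272,357).
- Pink rule at (447,372).

I choose the one in the tray and check it in a crop. The tray's top face spans (316,228), (466,217), (473,302) and (321,314).

```bash
python3 - <<'E'
from h import *
d=np.load('top0.npy',allow_pickle=True).item()
s=np.load('side0.npy',allow_pickle=True).item()
a=cv2.resize(d['img'][135:220,200:325],None,fx=6,fy=6,interpolation=cv2.INTER_CUBIC)[:,:,::-1]
b=cv2.resize(s['img'][155:245,180:290],None,fx=6,fy=6,interpolation=cv2.INTER_CUBIC)[:,:,::-1]
cv2.imwrite('pics/c1.png',a);cv2.imwrite('pics/c2.png',b)
E
```

```text
(no output)
```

View pics/c1.png

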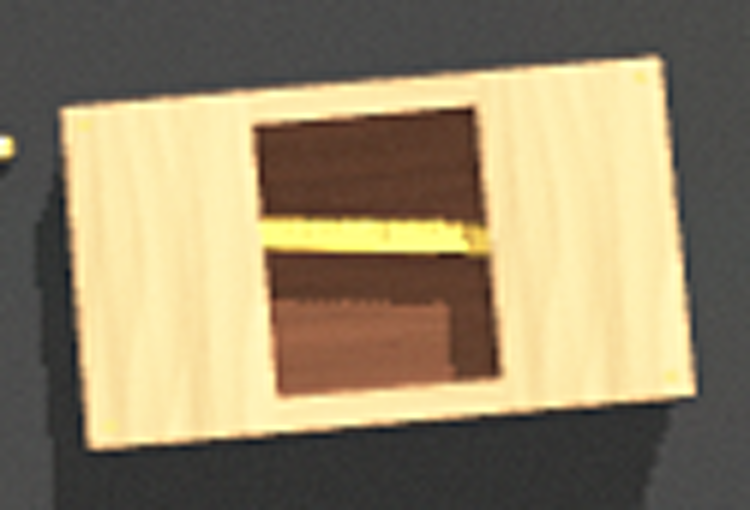

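View pics/c2.png

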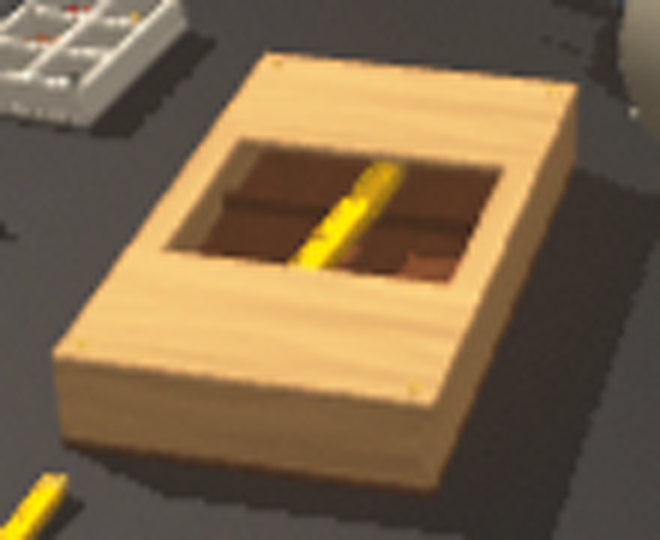

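Close crop: the chosen rule is in the opening at c1 (262–488, ~235), with black marks and both ends hidden under the covers. The side crop agrees. Now I compute the poses.

```bash
cat >> h.py <<'E'
def P(d,x,y,z): return world(d,200+(x-2.5)/6,135+(y-2.5)/6,z)
E
python3 - <<'E'
from h import *
d=np.load('top0.npy',allow_pickle=True).item()
c=np.array([P(d,*p,.06) for p in[(62,107),(660,57),(695,395),(90,450)]])
o=np.array([P(d,*p,.06) for p in[(255,126),(473,107),(499,378),(279,394)]])
print(c,o,sep='\n'); ctr=(c.mean(0)+o.mean(0))/2
ty=(c[0]+c[3]-c[1]-c[2]);ty/=np.linalg.norm(ty);tx=np.array([ty[1],-ty[0],0])
l=P(d,264,234.5,.032);r=P(d,484,241,.032);u=(l-r)/np.linalg.norm(l-r)
print('ctr',c.mean(0),o.mean(0),'ty',ty,np.degrees(np.arctan2(-ty[0],ty[1])))
print('rule',l,r,'dir',u,np.degrees(np.arctan2(-u[0],u[1])))
for p in(l,r):print('tray xy',(p-ctr)@tx,(p-ctr)@ty)
# rule line point at tray y=-40
k=((ctr-.04*ty-r)@ty)/(u@ty); g=r+k*u; print('grip',g,(g-ctr)@tx)
R=env.observe()['tool_rot'];print('shift in tool axes to grip at TCP z .15:',R.T@(np.r_[g[:2],.15]-env.observe()['position']))
ya=np.degrees(np.arctan2(R[1,1],R[0,1]));n=np.degrees(np.arctan2(-u[0],u[1]));print('tool y heading',ya,'want',n,'(mod180); turn about tool z = ',(-(n-ya)+90)%180-90)
E
```

```text
[[ 0.64453723  0.15011     0.06      ]
 [ 0.67674419 -0.21924343  0.06      ]
 [ 0.46716683 -0.23793609  0.06      ]
 [ 0.43369164  0.13125666  0.06      ]]
[[ 0.63284067  0.03136066  0.06      ]
 [ 0.64498397 -0.10298444  0.06      ]
 [ 0.47758175 -0.11782151  0.06      ]
 [ 0.46779315  0.01645725  0.06      ]]
ctr [ 0.55553497 -0.04395321  0.06      ] [ 0.55579989 -0.04324701  0.06      ] ty [-0.08858475  0.99606864  0.        ] 5.082193803289897
rule [0.56921628 0.02604287 0.032     ] [ 0.56529884 -0.11169293  0.032     ] dir [0.02843019 0.99959578 0.        ] -1.6291493119392333
tray xy 0.019664890848985494 0.06816897238494819
tray xy 0.0035615619783082152 -0.06867831904989644
grip [ 0.5661198  -0.08282841  0.032     ] 0.0069362462579643114
shift in tool axes to grip at TCP z .15: [-0.56675908 -0.47061871  0.08121527]
tool y heading 73.73879348048678 want -1.6291493119392333 (mod180); turn about tool z =  75.36794279242599
```

Request:
{"op": "drive_tool", "data": {"series": [[[-0.567, -0.471, 0.03], 75.4, 0.06], [[-0.567, -0.471, 0.03], 75.4, 0.06], [[-0.567, -0.471, 0.03], 75.4, 0.06], [[-0.567, -0.471, 0.03], 75.4, 0.06], [[-0.567, -0.471, 0.03], 75.4, 0.06], [[-0.567, -0.471, 0.03], 75.4, 0.06], [[-0.567, -0.471, 0.03], 75.4, 0.06], [[-0.567, -0.471, 0.03], 75.4, 0.06], [[-0.567, -0.471, 0.03], 75.4, 0.06], [[-0.567, -0.471, 0.03], 75.4, 0.06], [[-0.567, -0.471, 0.03], 75.4, 0.06], [[-0.567, -0.471, 0.03], 75.4, 0.06], [[-0.567, -0.471, 0.03], 75.4, 0.06], [[-0.567, -0.471, 0.03], 75.4, 0.06], [[-0.567, -0.471, 0.03], 75.4, 0.06], [[-0.567, -0.471, 0.03], 75.4, 0.06], [[-0.567, -0.471, 0.03], 75.4, 0.06], [[-0.567, -0.471, 0.03], 75.4, 0.06], [[-0.567, -0.471, 0.03], 75.4, 0.06], [[-0.567, -0.471, 0.03], 75.4, 0.06]]}}

```text
time_s: 2.1
position: [0.5661, -0.082, 0.2017]
tool_rot: [[0.028, 1.0, 0.0], [1.0, -0.028, -0.0], [-0.0, 0.0, -1.0]]
ft_force: [-0.7, 0.0, -0.6]
grip_width: 0.0604
gripper_force: 0.0
```

Request:
{"op": "drive_tool", "data": {"series": [[[0, 0, 0.04], 0, 0.06], [[0, 0, 0.08], 0, 0.06], [[0, 0, 0.12], 0, 0.06], [[0, 0, 0.15], 0, 0.06], [[0, 0, 0.17], 0, 0.06], [[0, 0, 0.185], 0, 0.06], [[0, 0, 0.193], 0, 0.06], [[0, 0, 0.193], 0, 0.06]]}}

```text
time_s: 2.9
position: [0.5661, -0.0825, 0.0078]
tool_rot: [[0.029, 1.0, -0.001], [1.0, -0.029, 0.0], [0.0, -0.001, -1.0]]
ft_force: [0.4, -0.1, 0.1]
grip_width: 0.0601
gripper_force: 0.0
```

Request:
{"op": "drive_tool", "data": {"series": [[[0, 0, -0.001], 0, 0.0], [[0, 0, -0.001], 0, 0.0], [[0, 0, -0.001], 0, 0.0], [[0, 0, -0.001], 0, 0.0], [[0, 0, -0.001], 0, 0.0], [[0, 0, -0.001], 0, 0.0], [[0, 0, -0.001], 0, 0.0]], "newtons": 30}}

```text
time_s: 3.6
position: [0.5669, -0.0831, 0.0103]
tool_rot: [[0.029, 1.0, 0.002], [1.0, -0.029, -0.001], [-0.0, 0.002, -1.0]]
ft_force: [-1.0, 1.2, 6.3]
grip_width: 0.0174
gripper_force: 32.0
```

Request:
{"op": "drive_tool", "data": {"series": [[[0, 0, -0.003], 0, 0.0], [[0, 0, -0.007], 0, 0.0], [[0.01, 0, -0.007], 0, 0.0], [[0.02, 0, -0.007], 0, 0.0], [[0.03, 0, -0.007], 0, 0.0], [[0.04, 0, -0.007], 0, 0.0], [[0.04, 0, -0.007], 0, 0.0]]}}

```text
time_s: 4.3
position: [0.5674, -0.0413, 0.0162]
tool_rot: [[0.027, 1.0, -0.001], [1.0, -0.027, 0.0], [0.0, -0.001, -1.0]]
ft_force: [0.6, 0.3, -1.0]
grip_width: 0.0175
gripper_force: 31.1
```

```bash
python3 - <<'E'
from h import *
o=env.observe();print(o['position'],o['ft_force'],o['wrist_torque'])
d=shot('top');s=shot('side')
a=cv2.resize(d['img'][135:220,200:325],None,fx=3.2,fy=3.2*1.2,interpolation=cv2.INTER_CUBIC)[:,:,::-1]
a=cv2.resize(d['img'][135:220,200:325],(400,272),interpolation=cv2.INTER_CUBIC)[:,:,::-1]
b=cv2.resize(s['img'][145:245,170:300],(780,600)[0:2],interpolation=cv2.INTER_CUBIC)[:,:,::-1]
b=cv2.resize(b,(400,308))
cv2.imwrite('pics/d1.png',np.vstack([a,b]))
E
```

```text
[ 0.56742712 -0.04130828  0.0161993 ] [ 0.60611785  0.25008356 -0.96674287] [-0.06221241 -0.03951841 -0.01460122]
```

View pics/d1.png

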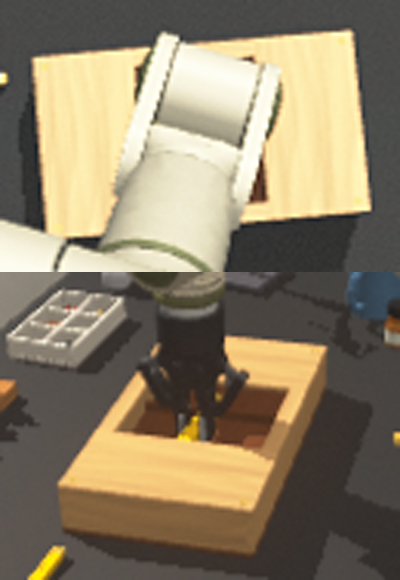

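Request:
{"op": "drive_tool", "data": {"series": [[[0.002, 0, 0], 0, 0.0], [[0.004, 0, 0], 0, 0.0], [[0.006, 0, 0], 0, 0.0], [[0.008, 0, 0], 0, 0.0], [[0.01, 0, 0], 0, 0.0], [[0.01, 0, 0], 0, 0.0]], "newtons": 20}}

```text
time_s: 5.0
position: [0.5679, -0.0327, 0.0163]
tool_rot: [[0.029, 1.0, -0.0], [1.0, -0.029, -0.0], [-0.0, -0.0, -1.0]]
ft_force: [0.4, 0.1, -0.6]
grip_width: 0.0172
gripper_force: 31.1
```

```bash
python3 - <<'E'
from h import *
o=env.observe();print(o['position'],o['ft_force'],o['wrist_torque'])
s=shot('side');cv2.imwrite('pics/d2.png',cv2.resize(s['img'][180:230,190:270,::-1],(800,500),interpolation=cv2.INTER_CUBIC))
E
```

```text
[ 0.56785675 -0.03273189  0.01631884] [ 0.35862842  0.0580986  -0.63782833] [0.00582025 0.03082998 0.00071727]
```

View pics/d2.png

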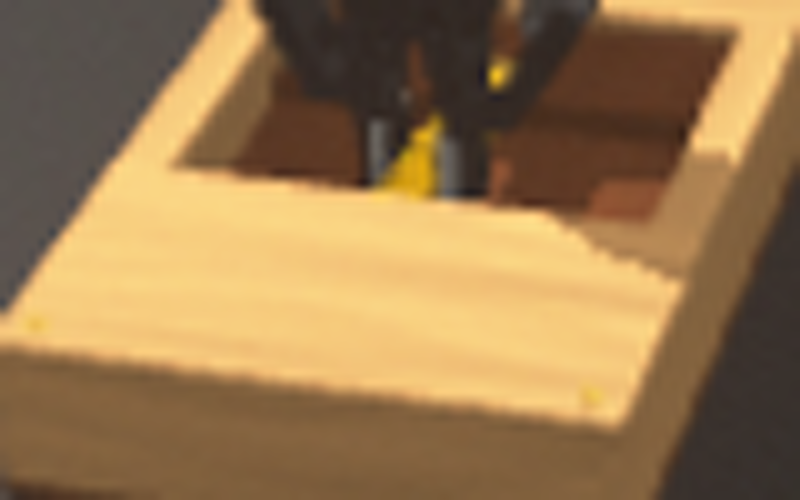

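The yellow spot at (500,70) is the far part of the rule, seen past a finger. I'll locate it and check the colour.

```bash
python3 - <<'E'
from h import *
s=shot('side')
ctr=np.array([.5557,-.0436,.06]);ty=np.array([-.0886,.9961,0]);tx=np.array([.9961,.0886,0])
for v in range(183,191):
  for u in range(237,243):
    h=s['img'][v,u]
    if int(h[0])-int(h[2])>70:
      w=world(s,u,v,.035);w2=world(s,u,v);print(u,v,h,((w-ctr)@tx*1e3).round(),((w-ctr)@ty*1e3).round(),'depth',((w2-ctr)@ty*1e3).round(),(w2[2]*1e3).round())
o=env.observe()['position'];print('grip tray',(o-ctr)@tx,(o-ctr)@ty)
E
```

```text
239 186 [147 111  50] 8.0 -70.0 depth -62.0 40.0
240 186 [156 120  51] 4.0 -71.0 depth -62.0 40.0
239 187 [232 185  36] 6.0 -63.0 depth -55.0 39.0
240 187 [189 153  47] 2.0 -63.0 depth 22.0 86.0
239 188 [156 120  38] 4.0 -55.0 depth 12.0 75.0
240 188 [118  95  39] 0.0 -56.0 depth 25.0 83.0
grip tray 0.013082089992861987 0.009550488270593576
```

Request:
{"op": "drive_tool", "data": {"series": [[[0.003, 0, 0], 0, 0.0], [[0.006, 0, 0], 0, 0.0], [[0.009, 0, 0], 0, 0.0], [[0.012, 0, 0], 0, 0.0], [[0.012, 0, -0.004], 0, 0.0], [[0.012, 0, -0.008], 0, 0.0], [[0.012, 0, -0.012], 0, 0.0], [[0.012, 0, -0.016], 0, 0.0], [[0.012, 0, -0.016], 0, 0.0]]}}

```text
time_s: 6.0
position: [0.5683, -0.0211, 0.0327]
tool_rot: [[0.029, 1.0, 0.0], [1.0, -0.029, -0.0], [-0.0, 0.0, -1.0]]
ft_force: [0.4, -0.1, -1.4]
grip_width: 0.0172
gripper_force: 30.9
```

Request:
{"op": "drive_tool", "data": {"series": [[[0, 0, -0.002], 0, 0.0], [[0, 0, -0.004], 0, 0.0], [[0, 0, -0.006], 0, 0.0], [[0, 0, -0.006], 0, 0.0]]}}

```text
time_s: 6.4
position: [0.5681, -0.021, 0.0383]
tool_rot: [[0.029, 1.0, -0.0], [1.0, -0.029, -0.0], [-0.0, -0.0, -1.0]]
ft_force: [-0.3, -1.8, -5.9]
grip_width: 0.0172
gripper_force: 30.0
```

```bash
python3 - <<'E'
from h import *
o=env.observe();print(o['position'],o['ft_force'],o['wrist_torque'],o['gripper_force'])
s=shot('side');cv2.imwrite('pics/d3.png',cv2.resize(s['img'][165:235,190:270,::-1],(640,560),interpolation=cv2.INTER_CUBIC))
E
```

```text
[ 0.56814139 -0.02097628  0.03832551] [-0.28351068 -1.82184838 -5.93773066] [-0.38383559 -0.14011574  0.01060734] 30.029557049274445
```

View pics/d3.png

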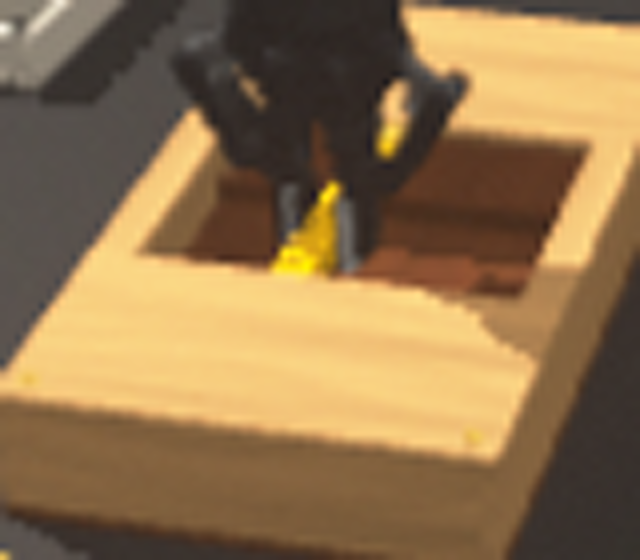

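Request:
{"op": "drive_tool", "data": {"series": [[[0, 0, -0.001], 0, 0.0], [[0, 0, -0.002], 0, 0.0], [[0, 0, -0.003], 0, 0.0], [[0, 0, -0.003], 0, 0.0]], "newtons": 20}}

```text
time_s: 6.85
position: [0.5682, -0.0208, 0.0414]
tool_rot: [[0.029, 1.0, -0.0], [1.0, -0.029, 0.0], [0.0, -0.0, -1.0]]
ft_force: [0.2, 0.5, -5.7]
grip_width: 0.0174
gripper_force: 29.8
```

```bash
python3 - <<'E'
from h import *
o=env.observe();print(o['ft_force'],o['wrist_torque'])
s=shot('side')
ctr=np.array([.5557,-.0436,.06]);ty=np.array([-.0886,.9961,0]);tx=np.array([.9961,.0886,0])
for v in range(174,201):
  for u in range(215,245):
    h=s['img'][v,u].astype(int)
    if h[0]-h[2]>95 and h[1]-h[2]>70:
      w2=world(s,u,v);q=(w2-ctr);
      if abs(q@tx-.013)<.03: print(u,v,h,(np.array([q@tx,q@ty,w2[2]])*1e3).round())
E
```

```text
[ 0.23665958  0.45930955 -5.71927724] [-0.14950093 -0.17939466 -0.13253573]
239 176 [245 201 124] [ 16. -99.  61.]
239 177 [244 198 122] [ 14. -94.  60.]
238 178 [230 179  97] [ 15. -85.  60.]
239 178 [242 198 113] [ 13. -89.  58.]
238 179 [232 187  80] [  4. -49.  76.]
239 179 [243 202  89] [  2. -53.  74.]
240 179 [212 164  78] [ -2. -53.  75.]
237 180 [190 146  43] [  6. -42.  75.]
238 180 [240 196  66] [  2. -41.  77.]
239 180 [247 221  84] [  0. -47.  74.]
237 181 [185 143  37] [  4. -33.  76.]
238 181 [253 225  33] [  2. -41.  73.]
239 181 [239 197  50] [ -2. -40.  74.]
237 182 [173 132  35] [  3. -32.  73.]
238 182 [254 232  10] [ -0. -33.  73.]
231 187 [220 166  27] [17. -3. 67.]
230 188 [221 172  31] [17.  9. 69.]
231 188 [253 226   7] [15.  4. 67.]
230 189 [191 147  26] [18.  8. 65.]
231 189 [229 177  26] [ 6. 31. 79.]
229 190 [185 139  27] [19. 16. 65.]
230 190 [206 154  21] [16. 14. 64.]
231 190 [159 121  30] [13. 10. 62.]
229 191 [177 133  26] [16. 25. 66.]
230 191 [214 160  19] [13. 22. 65.]
231 191 [149 113  28] [11. 18. 63.]
228 192 [188 140  25] [20. 26. 62.]
229 192
[... 2073 characters left out ...]
-19.   6.]
216 200 [250 212 132] [43. 88. 64.]
217 200 [249 211 132] [39. 87. 63.]
218 200 [249 211 129] [37. 84. 62.]
219 200 [249 211 129] [33. 84. 63.]
220 200 [249 211 130] [31. 82. 62.]
221 200 [249 211 130] [27. 81. 62.]
222 200 [249 210 130] [23. 84. 64.]
223 200 [249 209 129] [22. 77. 60.]
224 200 [249 209 129] [16. 81. 63.]
225 200 [248 209 128] [14. 77. 61.]
226 200 [248 207 127] [10. 78. 62.]
227 200 [249 209 122] [ 7. 78. 63.]
228 200 [247 203 121] [ 4. 75. 61.]
229 200 [246 201 120] [ 1. 74. 61.]
230 200 [241 193 116] [-2. 74. 62.]
231 200 [239 187 114] [-6. 73. 61.]
232 200 [242 191 117] [-9. 72. 61.]
233 200 [245 194 120] [-13.  73.  62.]
234 200 [244 195 120] [-15.  70.  61.]
```

The depth shows the rule tilting about the cover edge at roughly 10°, with end b at about tray y −53 and clear of the opening edge. I'll tilt it a little more.

Request:
{"op": "drive_tool", "data": {"series": [[[0, 0, -0.001], 0, 0.0], [[0, 0, -0.002], 0, 0.0], [[0, 0, -0.003], 0, 0.0], [[0, 0, -0.004], 0, 0.0], [[0, 0, -0.005], 0, 0.0], [[0, 0, -0.005], 0, 0.0]]}}

```text
time_s: 7.5
position: [0.5681, -0.0209, 0.0464]
tool_rot: [[0.029, 1.0, -0.0], [1.0, -0.029, 0.0], [0.0, -0.0, -1.0]]
ft_force: [-0.3, 1.1, -7.6]
grip_width: 0.0171
gripper_force: 29.5
```

Request:
{"op": "drive_tool", "data": {"series": [[[0, 0, 0.0015], 0, 0.0], [[-0.007, 0, 0], 0, 0.0], [[-0.014, 0, -0.002], 0, 0.0], [[-0.021, 0, -0.004], 0, 0.0], [[-0.028, 0, -0.006], 0, 0.0], [[-0.035, 0, -0.008], 0, 0.0], [[-0.042, 0, -0.01], 0, 0.0], [[-0.05, 0, -0.012], 0, 0.0], [[-0.05, 0, -0.012], 0, 0.0]]}}

```text
time_s: 8.4
position: [0.5669, -0.0721, 0.0586]
tool_rot: [[0.03, 1.0, 0.001], [1.0, -0.03, -0.0], [-0.0, 0.001, -1.0]]
ft_force: [-0.5, -0.5, -1.5]
grip_width: 0.0171
gripper_force: 30.2
```

```bash
python3 - <<'E'
from h import *
o=env.observe();print(o['ft_force'],o['wrist_torque'])
s=shot('side')
ctr=np.array([.5557,-.0436,.06]);ty=np.array([-.0886,.9961,0]);tx=np.array([.9961,.0886,0])
L=[]
for v in range(160,201):
  for u in range(215,255):
    h=s['img'][v,u].astype(int)
    if h[0]-h[2]>95 and h[1]-h[2]>70 and h[2]<70:
      w2=world(s,u,v);q=(w2-ctr);
      if abs(q@tx-.013)<.03: L.append([q@tx,q@ty,w2[2]])
L=np.array(L)*1e3;L=L[np.argsort(L[:,1])];print(L[::max(1,len(L)//25)].round())
cv2.imwrite('pics/d4.png',cv2.resize(s['img'][145:235,180:280,::-1],(600,540),interpolation=cv2.INTER_CUBIC))
E
```

```text
[-0.53919705 -0.48298158 -1.46123746] [-0.11855343 -0.04308859 -0.04691482]
[[ -3. -93.  96.]
 [  7. -46.  86.]
 [ 16. -37.  81.]
 [ 13. -28.  78.]
 [  4. -21.  79.]
 [ 13. -16.  76.]
 [  9. -12.  75.]
 [  0.  -9.  74.]
 [  2.  -3.  77.]
 [  1.   1.  71.]
 [ 11.   5.  76.]
 [  3.   8.  66.]
 [ 17.  10.  70.]
 [ 12.  14.  69.]
 [  4.  17.  63.]
 [ 18.  20.  67.]
 [  6.  24.  59.]
 [  8.  27.  69.]
 [ 11.  30.  66.]
 [ 24.  35.  63.]
 [ 23.  39.  61.]
 [  8.  40.  60.]
 [ 21.  44.  61.]
 [ 16.  48.  63.]
 [  8.  52.  55.]
 [  7.  56.  61.]
 [ 24.  60.  57.]]
```

View pics/d4.png

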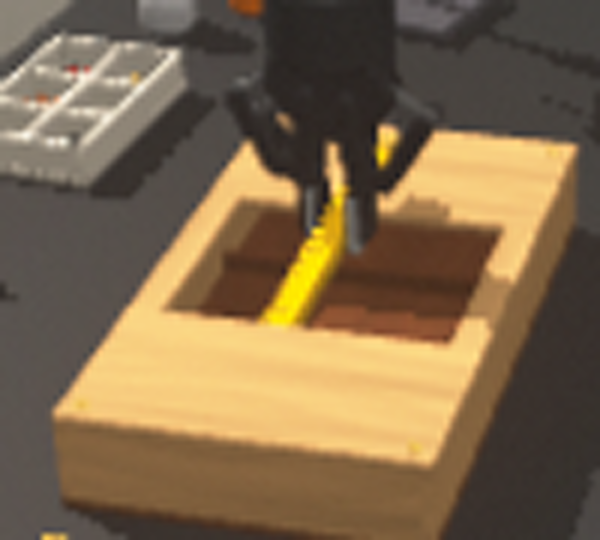

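Picture: the rule runs from under the near cover edge (280,322) up through the fingers to above the far cover (385,150). Contact force is nearly zero, so I keep drawing it out.

Request:
{"op": "drive_tool", "data": {"series": [[[-0.006, 0, -0.002], 0, 0.0], [[-0.012, 0, -0.004], 0, 0.0], [[-0.018, 0, -0.006], 0, 0.0], [[-0.024, 0, -0.009], 0, 0.0], [[-0.03, 0, -0.011], 0, 0.0], [[-0.036, 0, -0.013], 0, 0.0], [[-0.042, 0, -0.015], 0, 0.0], [[-0.048, 0, -0.017], 0, 0.0], [[-0.055, 0, -0.018], 0, 0.0], [[-0.062, 0, -0.02], 0, 0.0], [[-0.07, 0, -0.022], 0, 0.0], [[-0.07, 0, -0.022], 0, 0.0]]}}

```text
time_s: 9.65
position: [0.5649, -0.1421, 0.0807]
tool_rot: [[0.03, 1.0, 0.001], [1.0, -0.03, -0.001], [-0.0, 0.001, -1.0]]
ft_force: [-0.1, 0.5, -0.4]
grip_width: 0.017
gripper_force: 30.2
```

```bash
cat > t.py <<'E'
from h import *
o=env.observe();print(o['ft_force'],o['wrist_torque'])
s=shot('side')
ctr=np.array([.5557,-.0436,.06]);ty=np.array([-.0886,.9961,0]);tx=np.array([.9961,.0886,0])
L=[]
for v in range(100,205):
  for u in range(200,260):
    h=s['img'][v,u].astype(int)
    if h[0]-h[2]>95 and h[1]-h[2]>70 and h[2]<60:
      w2=world(s,u,v);q=(w2-ctr);
      if abs(q@tx-.013)<.03 and w2[2]<.26: L.append([q@tx,q@ty,w2[2],u,v])
L=np.array(L);L[:,:3]*=1e3;L=L[np.argsort(L[:,1])];print(L[::max(1,len(L)//12)].round());print(L[-8:].round())
p=np.polyfit(L[:,1],L[:,2],1);print('slope',np.degrees(np.arctan(p[0])),'z at 0',p[1],'ymin/max',L[0,1],L[-1,1])
q=(o['position']-ctr);print('tcp tray',q@tx,q@ty)
E
python3 t.py
```

```text
[-0.14841607  0.46767106 -0.44928062] [-0.06611791 -0.00131389  0.01002616]
[[ -13. -160.  118.  250.  156.]
 [   2.  -96.  106.  242.  166.]
 [  -1.  -87.   98.  242.  169.]
 [  -4.  -74.   97.  242.  171.]
 [  -5.  -58.   93.  241.  174.]
 [  -4.  -48.   94.  240.  175.]
 [   0.  -36.   88.  238.  178.]
 [  -3.  -24.   82.  238.  181.]
 [   1.  -12.   76.  236.  184.]
 [  13.   -2.   76.  232.  185.]
 [   3.    8.   67.  234.  189.]
 [  22.   18.   70.  228.  189.]
 [  17.   34.   64.  228.  193.]]
[[  8.  28.  69. 231. 191.]
 [  4.  31.  63. 232. 193.]
 [ 25.  32.  65. 226. 192.]
 [ 21.  34.  63. 227. 193.]
 [ 17.  34.  64. 228. 193.]
 [  9.  35.  73. 230. 191.]
 [  5.  36.  66. 231. 193.]
 [  9.  36.  62. 230. 194.]]
slope -15.381168776990503 z at 0 74.51248446638296 ymin/max -159.7029040619221 36.30894857351777
tcp tray 0.0004643257685489066 -0.09893509532128492
```

Request:
{"op": "drive_tool", "data": {"series": [[[0, 0, -0.01], 0, 0.0], [[0, 0, -0.02], 0, 0.0], [[0, 0, -0.03], 0, 0.0], [[0, 0, -0.045], 0, 0.0], [[0.01, -0.001, -0.045], -1, 0.0], [[0.02, -0.003, -0.045], -2.5, 0.0], [[0.03, -0.004, -0.045], -3.5, 0.0], [[0.04, -0.005, -0.045], -4.5, 0.0], [[0.05, -0.006, -0.045], -5.5, 0.0], [[0.0635, -0.008, -0.045], -6.8, 0.0], [[0.0635, -0.008, -0.045], -6.8, 0.0], [[0.0635, -0.008, -0.045], -6.8, 0.0]]}}

```text
time_s: 10.9
position: [0.5587, -0.0769, 0.1254]
tool_rot: [[-0.09, 0.996, 0.0], [0.996, 0.09, -0.0], [-0.0, 0.0, -1.0]]
ft_force: [-0.1, -0.1, -0.1]
grip_width: 0.0173
gripper_force: 30.2
```

```bash
python3 t.py; python3 - <<'E'
from h import *
s=shot('side');cv2.imwrite('pics/d5.png',cv2.resize(s['img'][125:245,160:300,::-1],(700,600),interpolation=cv2.INTER_CUBIC))
E
```

```text
[-0.1443205  -0.11959524 -0.07768563] [-0.0162704  -0.00537643  0.04997924]
[[  -8. -108.  161.  245.  151.]
 [   7.  -44.  150.  236.  161.]
 [  -9.  -25.  142.  239.  166.]
 [  -5.  -15.  146.  237.  166.]
 [  -9.   -1.  142.  237.  169.]
 [   2.   12.  136.  233.  172.]
 [  -9.   27.  122.  235.  178.]
 [   2.   38.  130.  231.  177.]
 [  -2.   51.  126.  231.  180.]
 [  -5.   62.  121.  231.  183.]
 [   3.   71.  118.  228.  185.]
 [ -11.   82.  117.  231.  187.]
 [   2.   95.  116.  226.  189.]]
[[ -7.  91. 115. 229. 189.]
 [  7.  91. 113. 225. 189.]
 [-10.  92. 104. 230. 192.]
 [-11.  92. 115. 230. 189.]
 [  2.  95. 116. 226. 189.]
 [ -9. 100. 109. 229. 192.]
 [  1. 101. 108. 226. 192.]
 [  4. 101. 107. 225. 192.]]
slope -15.655177491729818 z at 0 137.6737402801795 ymin/max -108.42298666605649 100.76572271163417
tcp tray -5.692339375241301e-06 -0.033441629591164285
```

View pics/d5.png

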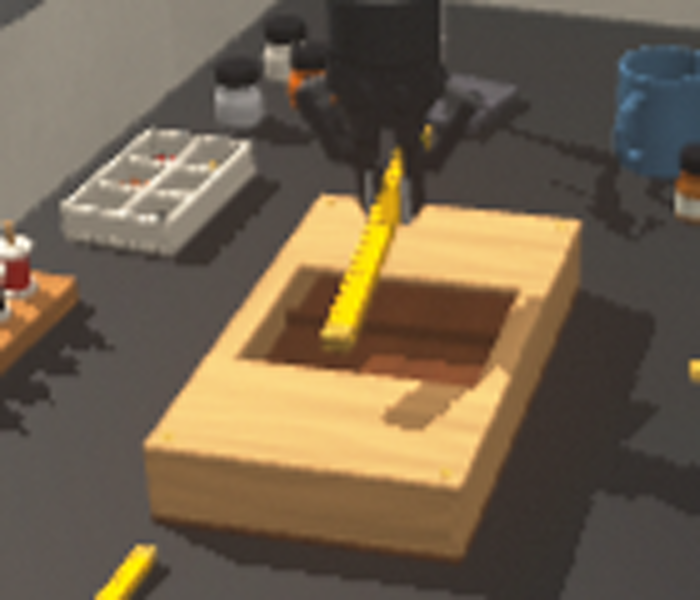

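The picture shows the rule fully out and tilted about 15°, from (428,135) down to (340,340). I'll lower it so the low end touches the cover top and the rule rotates level in the grip, bridging the opening.

Request:
{"op": "drive_tool", "data": {"series": [[[0, 0, 0.01], 0, 0.0], [[0, 0, 0.02], 0, 0.0], [[0, 0, 0.028], 0, 0.0], [[0, 0, 0.032], 0, 0.0], [[0, 0, 0.036], 0, 0.0], [[0, 0, 0.04], 0, 0.0], [[0, 0, 0.044], 0, 0.0], [[0, 0, 0.048], 0, 0.0], [[0, 0, 0.052], 0, 0.0], [[0, 0, 0.052], 0, 0.0]]}}

```text
time_s: 12.0
position: [0.5585, -0.0772, 0.0729]
tool_rot: [[-0.089, 0.996, -0.0], [0.996, 0.089, 0.0], [0.0, -0.0, -1.0]]
ft_force: [1.1, -1.4, 2.5]
grip_width: 0.0175
gripper_force: 30.4
```

Request:
{"op": "drive_tool", "data": {"series": [[[0, 0, 0.003], 0, 0.0], [[0, 0, 0.006], 0, 0.0], [[0, 0, 0.009], 0, 0.0], [[0, 0, 0.012], 0, 0.0], [[0, 0, 0.015], 0, 0.0], [[0, 0, 0.018], 0, 0.0], [[0, 0, 0.018], 0, 0.0]]}}

```text
time_s: 12.7
position: [0.5584, -0.0771, 0.0548]
tool_rot: [[-0.09, 0.996, -0.001], [0.996, 0.09, 0.0], [0.0, -0.001, -1.0]]
ft_force: [1.2, -0.9, 1.3]
grip_width: 0.0174
gripper_force: 30.4
```

```bash
python3 t.py
```

```text
[ 1.23074615 -0.87545882  1.34125109] [ 0.0872076  -0.02737023 -0.08269832]
[[  3. -71.  77. 240. 176.]
 [ -0. -33.  77. 238. 181.]
 [-12. -21.  93. 240. 179.]
 [ -4.  -6.  76. 237. 185.]
 [  3.   6.  78. 234. 186.]
 [  3.  19.  77. 233. 188.]
 [ -1.  30.  76. 233. 190.]
 [-10.  40.  71. 235. 193.]
 [  3.  54.  77. 230. 193.]
 [ -8.  65.  77. 232. 195.]
 [ -0.  76.  74. 229. 197.]
 [-10.  84.  76. 231. 198.]
 [ -3.  96.  75. 228. 200.]]
[[  1.  95.  78. 227. 199.]
 [ -3.  96.  75. 228. 200.]
 [ -7.  97.  75. 229. 200.]
 [-11. 100.  75. 230. 201.]
 [ -9. 106.  74. 229. 202.]
 [ -0. 109.  74. 226. 202.]
 [ -4. 110.  76. 227. 202.]
 [ -8. 112.  77. 228. 202.]]
slope -0.34166822182227774 z at 0 75.34553609714177 ymin/max -70.95771753829612 112.11818883304474
tcp tray -0.0002994686284996974 -0.03359683255311698
```

Request:
{"op": "drive_tool", "data": {"series": [[[0, 0, 0.001], 0, 0.0], [[0, 0, 0.002], 0, 0.0], [[0, 0, 0.002], 0, 0.0]]}}

```text
time_s: 13.05
position: [0.5586, -0.0772, 0.0533]
tool_rot: [[-0.09, 0.996, 0.0], [0.996, 0.09, 0.0], [0.0, 0.0, -1.0]]
ft_force: [0.1, -0.6, 1.7]
grip_width: 0.0171
gripper_force: 30.6
```

Request:
{"op": "drive_tool", "data": {"series": [[[0, 0, 0.001], 0, 0.0], [[0, 0, 0.0015], 0, 0.0], [[0, 0, 0.0015], 0, 0.0]]}}

```text
time_s: 13.35
position: [0.5587, -0.0772, 0.0532]
tool_rot: [[-0.09, 0.996, 0.001], [0.996, 0.09, -0.0], [-0.001, 0.001, -1.0]]
ft_force: [-3.9, -1.1, 13.7]
grip_width: 0.0177
gripper_force: 32.1
```

The rule is flat on the cover, since the force rose stiffly. I'll firm the grip and lift.

Request:
{"op": "drive_tool", "data": {"series": [[[0, 0, -0.0015], 0, 0.0], [[0, 0, -0.0015], 0, 0.0], [[0, 0, -0.0015], 0, 0.0], [[0, 0, -0.01], 0, 0.0], [[0, 0, -0.025], 0, 0.0], [[0, 0, -0.04], 0, 0.0], [[0, 0, -0.055], 0, 0.0], [[0, 0, -0.07], 0, 0.0], [[0, 0, -0.083], 0, 0.0], [[0, 0, -0.092], 0, 0.0], [[0, 0, -0.097], 0, 0.0], [[0, 0, -0.097], 0, 0.0], [[0, 0, -0.097], 0, 0.0], [[0, 0, -0.097], 0, 0.0], [[0, 0, -0.097], 0, 0.0]], "newtons": 45}}

```text
time_s: 14.85
position: [0.5584, -0.0771, 0.1483]
tool_rot: [[-0.09, 0.996, -0.001], [0.996, 0.09, 0.0], [0.0, -0.001, -1.0]]
ft_force: [0.2, -0.0, -0.6]
grip_width: 0.0171
gripper_force: 43.9
```

```bash
python3 t.py;  python3 - <<'E'
from h import *
s=shot('side');cv2.imwrite('pics/d6.png',cv2.resize(s['img'][105:305,130:330,::-1],(600,600),interpolation=cv2.INTER_CUBIC))
E
```

```text
[ 0.20942809 -0.00646883 -0.64795311] [-0.02325032 -0.0022006   0.00790956]
[[  4. -72. 173. 239. 152.]
 [ -5. -29. 170. 238. 158.]
 [-10. -22. 163. 239. 161.]
 [-11.  -7. 170. 238. 161.]
 [ -1.   5. 171. 234. 162.]
 [ -4.  16. 169. 234. 164.]
 [  3.  28. 170. 231. 165.]
 [-12.  43. 164. 234. 169.]
 [-12.  55. 163. 233. 171.]
 [ -6.  69. 170. 230. 171.]
 [ -6.  79. 171. 229. 172.]
 [ -9.  90. 155. 229. 178.]
 [ -9. 111. 170. 227. 177.]]
[[-11.  95. 169. 229. 175.]
 [ -4.  95. 168. 227. 175.]
 [ -1.  96. 168. 226. 175.]
 [-11.  97. 163. 229. 177.]
 [ -1. 107. 167. 225. 177.]
 [  2. 108. 167. 224. 177.]
 [ -5. 109. 168. 226. 177.]
 [ -9. 111. 170. 227. 177.]]
slope -2.0395499920461515 z at 0 169.66109178418614 ymin/max -72.12102735892603 111.2397015197523
tcp tray -0.00024287894020212815 -0.03365962163654881
```

View pics/d6.png

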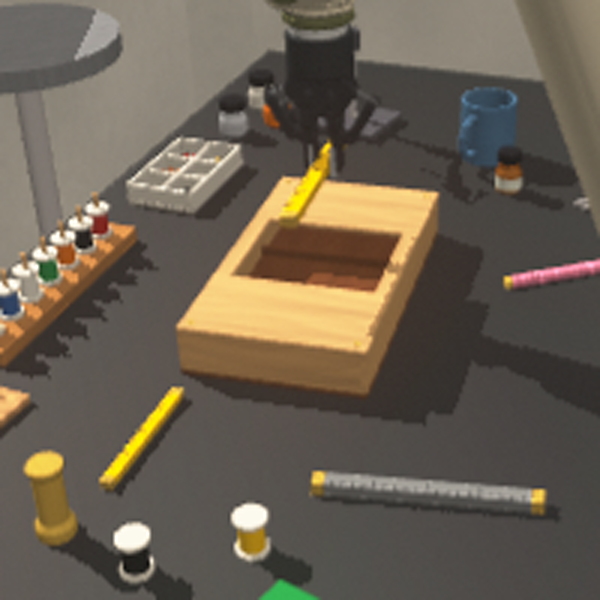

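The rule is level and held over the opening about 95 mm up. Nothing else on the bench has moved, so I hand in.

```bash
python3 -c "
from rig import env
print(env.close_job())"
```

```text
the job is handed in; nothing more can be done
None
```

I drew the rule out one end first and handed the job in with it still in the gripper, level to about 1–2°, still and touching nothing else, about 95 mm above the opening; to level it I pressed it lightly onto the cover's top (last push 14 N).

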